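# Close up a row of sesame brittle with the bench scraper

### The job

Take the bench scraper from its wooden stand and, with its blade, push the five loose bars of sesame brittle on the tray together as one row, pressing them home against the tray's closed end until every gap is shut and the bars lie square and flat. The bars are brittle and cut by eye: feel for the row coming up tight, hold it there a moment about as hard as one presses a doorbell and no harder, do not touch them with the fingers, and leave the other things where they are. Then stand the scraper back in its slot, fully down, and let go of it.

Things in the scene. Friction and masses are not known exactly. Their poses are not given: they have to be found in the camera images.
- tray: Aluminium slide-off tray fixed on the cart top, 320 mm long (its x axis) and 190 mm wide (y); origin at the centre of its underside. Floor 3 mm thick (bars lie at 3 mm). Two side walls and one end wall, all 3 mm thick and 25 mm high over the cart top; the closed end is at +x (inner face of the end wall at x = +157 mm), the end at -x is open, without any wall. Inner width 184 mm. The long axis lies roughly along the robot's left-right direction, closed end to the robot's left.
- scraper: Bench scraper standing upright in its stand: a stainless blade 150 mm wide (its y axis), 2 mm thick (its x axis) and 62 mm bare height under a dark wooden handle. Origin at the middle of the blade's straight lower edge, z up through the handle. The handle is a bar 138 mm long (y), 20 mm thick (x), from 62 to 97 mm above the edge. Mass 190 g. It leans a little in the slot.
- stand: Wooden tool stand fixed on the cart, a block 70 mm (x) by 180 mm (y) by 55 mm high with one slot in its top. Origin at the centre of its underside. The slot runs along y through the centre, 160 mm long, 5 mm wide and 40 mm deep (its floor 15 mm above the cart top), with a 4 mm bevel at the mouth. The blade stands in it with its edge on the slot's floor.
- bar1: Bar 1 of 5 (nearest the closed end) of sesame brittle: a flat hand-cut caramel-brown slab lying on the tray, 92 mm long (its own y axis), 18 mm high, somewhere between 26 and 37 mm thick along its own x axis (cut by eye, they differ). Origin at the centre of its underside; x points roughly towards the tray's closed end. About 50 to 90 g; rigid, cracks above 12 N; all five sliding on the tray together resist with 1 to 3 N.
- bar2: Bar 2 of 5 (second) of sesame brittle: a flat hand-cut caramel-brown slab lying on the tray, 92 mm long (its own y axis), 18 mm high, somewhere between 26 and 37 mm thick along its own x axis (cut by eye, they differ). Origin at the centre of its underside; x points roughly towards the tray's closed end. About 50 to 90 g; rigid, cracks above 12 N; all five sliding on the tray together resist with 1 to 3 N.
- bar3: Bar 3 of 5 (the middle one) of sesame brittle: a flat hand-cut caramel-brown slab lying on the tray, 92 mm long (its own y axis), 18 mm high, somewhere between 26 and 37 mm thick along its own x axis (cut by eye, they differ). Origin at the centre of its underside; x points roughly towards the tray's closed end. About 50 to 90 g; rigid, cracks above 12 N; all five sliding on the tray together resist with 1 to 3 N.
- bar4: Bar 4 of 5 (fourth) of sesame brittle: a flat hand-cut caramel-brown slab lying on the tray, 92 mm long (its own y axis), 18 mm high, somewhere between 26 and 37 mm thick along its own x axis (cut by eye, they differ). Origin at the centre of its underside; x points roughly towards the tray's closed end. About 50 to 90 g; rigid, cracks above 12 N; all five sliding on the tray together resist with 1 to 3 N.
- bar5: Bar 5 of 5 (nearest the open end, the one the blade meets first) of sesame brittle: a flat hand-cut caramel-brown slab lying on the tray, 92 mm long (its own y axis), 18 mm high, somewhere between 26 and 37 mm thick along its own x axis (cut by eye, they differ). Origin at the centre of its underside; x points roughly towards the tray's closed end. About 50 to 90 g; rigid, cracks above 12 N; all five sliding on the tray together resist with 1 to 3 N.
- bottle: Frosted push dispenser bottle, 70 mm across, 200 mm high; origin under its centre. Bystander.
- wood_lid: Round wooden lid, 164 mm across, 15 mm thick with a knob to 41 mm; origin under its centre. Bystander.
- spoon: White porcelain soup spoon about 130 mm long, 43 mm wide, 25 mm high, lying on the cart to the right of the tray; origin under its bowl, handle along +x. Bystander.
- skimmer: Steel fine-mesh skimmer lying flat, mesh disc 114 mm across with a 210 mm handle along its +x; origin under the disc. Bystander.
- bowl_large: Larger grey plastic bowl, 170 mm across, 78 mm high; origin under its centre. Bystander.
- bowl_small: Orange plastic bowl nested in the larger one, 132 mm across; origin under its centre. Bystander.
- dish: Small white porcelain dipping dish, 68 mm across, 22 mm high, to the left of the tray; origin under its centre. Bystander.
Not all that is in view belongs to the job. What is shaped like the bar1 but black is not meant.

How it is judged:
By the outcome, as a careful person would: the job done as asked, in the order asked, and still so for the second after the job is handed in, with the robot touching nothing.
It also fails if it takes over 72 s, if anything falls off the work surface, if the arm or the gripper's body presses on something with over 40 N, if the wrist force passes 120 N, or if a joint passes its speed limit or range.

### The arm

A 6-joint arm with a two-finger parallel gripper is mounted at the origin on the work surface. World frame = base frame: x ahead of the robot, y to its left, z up, the work surface at z = 0. Lengths are in mm, angles in degrees, forces in N, time in s.
With the tool pointing down it reaches from about 325 to 925 mm from the base axis. Payload 3.1 kg.
Tool frame: the origin (TCP) lies midway between the tips of the shut fingers; the grasp point (between the pads) lies 19 mm behind it (bot.hold_point_z is the z of the grasp point in the tool frame, in mm); z points along the fingers, y is the direction in which the jaws open and shut (so a half turn about z gives the same grasp; the last joint's range is limited). The gripper opens to 85 mm and grips with 20 to 120 N. Pads are 22 mm wide; open, the fingers measure 114 mm over their backs; the gripper's body (76 mm by 85 mm) begins 54 mm behind the grasp point. The pads swing forward as they close: fully open they stand 13 mm farther back than shut.
Start: joints at [56.941, 12.427, 92.441, -0, 75.132, -6.429], TCP at [280.137, 558.715, 231.3] pointing down, gripper open.
Joint ranges: [-157.48, 157.48], [-44.54, 120.13], [17.64, 146.25], [-64.5, 244.5], [7.68, 150.69], [-147.95, 147.95]. Speed limits (degrees/s): [159.86, 159.86, 180, 180, 180, 180].

### API

Orientations are given as a 3x3 rotation matrix whose columns are the frame's x, y, z axes.
In Python, from station import get_obs, imaging, sign_off, bot gives the robot as it stands.
- The arm moves only by the shell command python3 -m handwheel 'ROWS'. ROWS is text: rows parted by semicolons, each of 5 numbers parted by spaces: the shift along the tool's x, y, z in cm, then the turn about the tool's z in rad, then the opening in per cent of the stroke, from 0 (shut) to 100 (fully open). In form: tx ty tz yaw fingers; .... A call has exactly 5 rows; each row is the pose to reach, as a shift and turn from the pose measured when the call began, along the tool's axes at that moment; what a row does not reach only later rows make up. A row lasts 1/10 s, in which the tool goes at most 50 mm and 8.59 degrees, less where a joint would pass 70% of its speed; a pose out of reach is approached as far as the arm can. A call with a gripper value outside its range is refused whole. The fingers move at their own pace and stop on an object; the grip force is fixed at half the most. Time passes only in rows, so rows that repeat a pose let the fingers close, or fill a call up. It gives the time, the measured TCP pose, the force and the opening at its end, in the units of the state.
- get_obs(): the state, without advancing time (a new reading comes with each control period).
- imaging.snapshot(name): name is "scene" or "top"; returns a dict with "img" (420x560x3 uint8, blue, green, red), "intrinsics" (3x3 intrinsics, pixels), "cam_to_world" (4x4, takes a point from camera to world coordinates). Camera axes: x right, y up, looking along -z (the intrinsics and any distortion apply to the point x, -y, -z); pixel columns grow to the right and rows downward; lengths in mm; the calibration is good to about 2 mm. A picture is of the moment at which its call begins. There is no depth.
- sign_off(): hands the job in, once; it reports no verdict.
The state is a dict: "clock": time; "q": joint angles; "qd": joint speeds; "effort": joint torques, N m; "tool_pos": TCP position; "orientation": TCP orientation; "force": force on the tool from outside, world axes, zero at the start; "moment": the same for the moment, N m; "opening": finger opening in mm.
Only numpy, scipy, OpenCV 4.12 (cv2) and the standard library are available. Lean on these libraries where they do the work, as an engineer would, in place of code of your own. Each camera call takes 0.05 s, during which the arm holds its last target.

## Working session

There is one attempt and no reset: what is moved stays moved. The work goes in short steps, Python scripts to look and compute and a shell command to move; the robot and the scene stay as the last step left them, time stands still between calls to the robot, and variables do not carry over. Pictures are saved under pics/ and viewed, and the job is handed in when it is done.

```bash
ls; mkdir -p pics; python3 - <<'E'
from station import get_obs, imaging, bot
import cv2
o=get_obs(); print(o)
print([a for a in dir(bot) if a[0]!='_'], bot.hold_point_z)
import pickle
d={}
for n in("scene","top"):
    s=imaging.snapshot(n); d[n]=s
    cv2.imwrite(f"pics/{n}0.png",s["img"]); print(n,s["intrinsics"],s["cam_to_world"], s.keys())
pickle.dump(d,open("s0.pkl","wb"))
E
```

```text
pics
{'clock': 0.0, 'q': array([ 5.69407920e+01,  1.24756727e+01,  9.25282939e+01,  2.18879004e-03,
        7.51318914e+01, -6.42979403e+00]), 'qd': array([-0.03523465,  0.05649147,  0.00540714,  0.04659534, -0.04888361,
        0.01119901]), 'effort': array([-3.24169914e-04, -3.96827924e+01, -3.03859699e+01, -3.75714103e-05,
        9.29578033e-03, -1.82784544e-05]), 'tool_pos': array([279.67422122, 558.02976028, 229.98169867]), 'orientation': array([[-8.93919639e-01,  4.48225306e-01, -1.32442901e-03],
       [ 4.48227160e-01,  8.93917526e-01, -1.96715019e-03],
       [ 3.02203810e-04, -2.35211924e-03, -9.99997188e-01]]), 'force': array([-0.80260536, -0.29292666,  0.09407472]), 'moment': array([-0.02024943,  0.0408968 ,  0.01908731]), 'opening': 85.39217839451858}
['PlanningError', 'hold_point_z'] -18.700000000000003
scene [[381.1701229    0.         288.64417944]
 [  0.         381.1701229  207.33486997]
 [  0.           0.           1.        ]] [[-8.42502151e-01 -3.17701530e-01  4.35035473e-01  9.99778852e+02]
 [ 5.38689717e-01 -4.94064075e-01  6.82432471e-01  6.44813284e+02]
 [-1.87444117e-03  8.09299961e-01  5.87392593e-01  5.95432535e+02]
 [ 0.00000000e+00  0.00000000e+00  0.00000000e+00  1.00000000e+00]] dict_keys(['img', 'intrinsics', 'cam_to_world'])
top [[531.76536195   0.         286.11679524]
 [  0.         531.76536195 212.27730913]
 [  0.           0.           1.        ]] [[-4.27093632e-03  9.83901097e-01 -1.78662783e-01  3.45815049e+02]
 [-9.99983197e-01 -4.90250078e-03 -3.09360089e-03  6.45755523e-01]
 [-3.91969174e-03  1.78646568e-01  9.83905503e-01  1.34098387e+03]
 [ 0.00000000e+00  0.00000000e+00  0.00000000e+00  1.00000000e+00]] dict_keys(['img', 'intrinsics', 'cam_to_world'])
```

View pics/scene0.png

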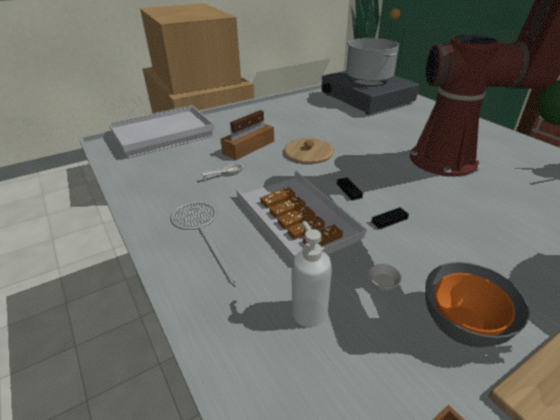

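View pics/top0.png

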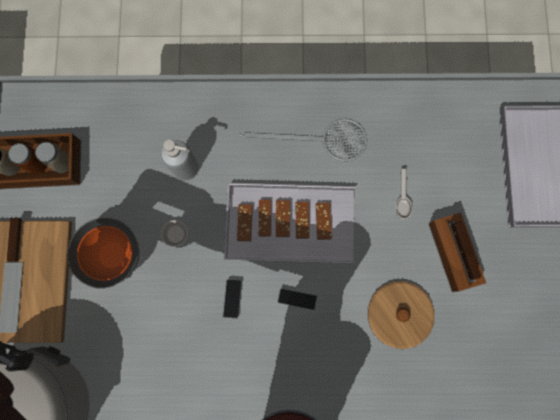

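The top view shows the tray at about (228–355, 183–262) with its closed end on the left and five brown bars. The stand and scraper are at about (457,250), the lid at (401,314), and two black decoy bars sit below the tray. I'll enlarge the details.

```bash
python3 - <<'E'
import pickle,cv2
d=pickle.load(open("s0.pkl","rb"))
t=d["top"]["img"]
cv2.imwrite("pics/c1.png",cv2.resize(t[170:275,215:370],None,fx=5,fy=5,interpolation=cv2.INTER_CUBIC))
cv2.imwrite("pics/c2.png",cv2.resize(t[200:300,415:500],None,fx=6,fy=6,interpolation=cv2.INTER_CUBIC))
s=d["scene"]["img"]
cv2.imwrite("pics/c3.png",cv2.resize(s[105:165,210:290],None,fx=8,fy=8,interpolation=cv2.INTER_CUBIC))
E
```

```text
(no output)
```

View pics/c1.png

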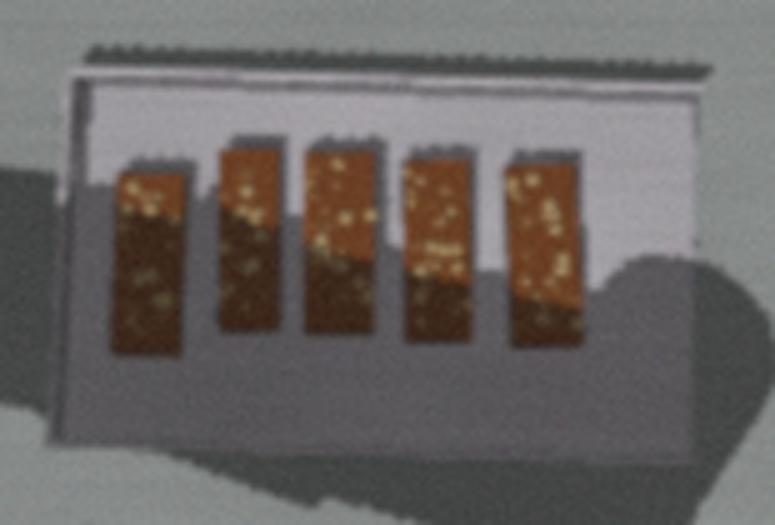

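View pics/c2.png

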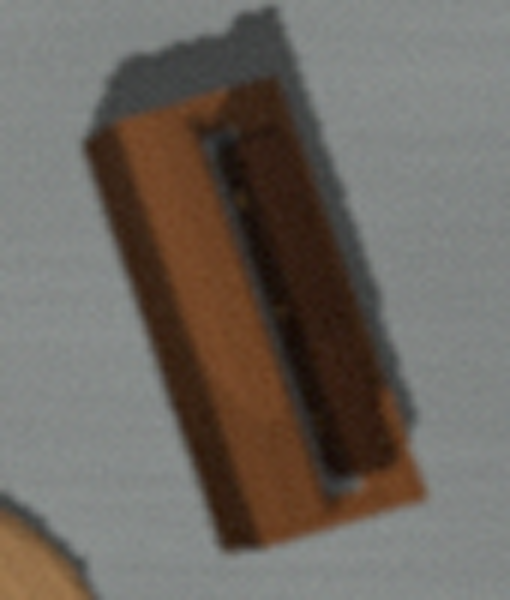

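View pics/c3.png

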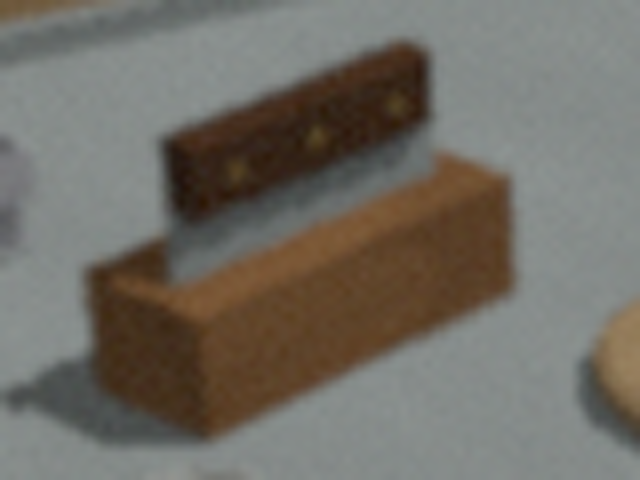

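```bash
cat > h.py <<'E'
import numpy as np,pickle,cv2
def ray(S,uv):
    K=S["intrinsics"];T=S["cam_to_world"]
    d=np.array([(uv[0]-K[0,2])/K[0,0],-(uv[1]-K[1,2])/K[1,1],-1.0])
    return T[:3,3],T[:3,:3]@d
def cast(S,uv,z):
    o,d=ray(S,uv); return o+d*(z-o[2])/d[2]
def proj(S,p):
    K=S["intrinsics"];T=S["cam_to_world"]
    c=T[:3,:3].T@(np.asarray(p,float)-T[:3,3]); return np.array([K[0,0]*c[0]/-c[2]+K[0,2],K[1,1]*-c[1]/-c[2]+K[1,2]])
E
python3 - <<'E'
from h import *
np.set_printoptions(precision=1,suppress=True)
d=pickle.load(open("s0.pkl","rb"));T=d["top"];S=d["scene"]
c2=lambda x,y:(x/6+415-.42,y/6+200-.42)
for n,p in dict(LT=(120,128),RT=(280,80),RB=(425,495),LB=(262,545)).items(): print("stand",n,cast(T,c2(*p),55))
c1=lambda x,y:(x/5+215-.4,y/5+170-.4)
for n,p in dict(TL=(78,72),TR=(700,90)).items(): print("tray wall top",n,cast(T,c1(*p),25))
for n,p in dict(BL=(50,443),).items(): print("tray",n,cast(T,c1(*p),25))
for n,p in dict(openT=(697,97),openB=(692,462)).items(): print("tray",n,cast(T,c1(*p),3))
# bars
img=T["img"]; hsv=cv2.cvtColor(img,cv2.COLOR_BGR2HSV)
m=((hsv[...,0]<28)&(hsv[...,1]>95)).astype(np.uint8)*255
m[:170]=0;m[275:]=0;m[:,:215]=0;m[:,370:]=0
m=cv2.morphologyEx(m,cv2.MORPH_CLOSE,np.ones((3,3)))
cs,_=cv2.findContours(m,0,2)
for c in sorted(cs,key=lambda c:c[:,0,0].mean()):
    if cv2.contourArea(c)<50: continue
    P=np.array([cast(T,p,21)[:2] for p in c[:,0].astype(float)],np.float32)
    print(cv2.minAreaRect(P), cv2.boundingRect(c))
# slot sides from scene: handle top corners
s=lambda x,y:(x/8+210-.44,y/8+105-.44)
for n,p in dict(topL=(165,135),topR=(405,40),topRb=(430,48),).items(): print("handle",n,cast(S,s(*p),111))
for n,p in dict(t1=(235,135),t2=(278,125),b2=(395,465),b1=(345,477)).items(): print("handle top",n,cast(T,c2(*p),112))
for n,p in dict(FL=(205,320),FR=(512,180),BL=(90,268)).items(): print("stand scene",n,cast(S,s(*p),55))
E
```

```text
stand LT [ 556.  -358.6   55. ]
stand RT [ 575.6 -425.1   55. ]
stand RB [ 406.9 -472.3   55. ]
stand LB [ 387.4 -406.1   55. ]
tray wall top TL [658.5 146.5  25. ]
tray wall top TR [ 647.5 -169.1   25. ]
tray BL [469.9 157.7  25. ]
tray openT [ 648.9 -170.3    3. ]
tray openB [ 460.9 -162.7    3. ]
((560.180419921875, 109.65235900878906), (89.47451782226562, 32.863494873046875), 0.431397020816803) (238, 205, 14, 36)
((572.6748046875, 59.380287170410156), (89.58331298828125, 27.86760711669922), 0.06555288285017014) (259, 200, 12, 36)
((572.4511108398438, 14.03573989868164), (32.926170349121094, 89.43433380126953), 89.724365234375) (276, 200, 14, 36)
((567.0975952148438, -35.17947769165039), (30.363563537597656, 89.363525390625), 89.5650634765625) (296, 202, 13, 36)
((564.3326416015625, -88.8855972290039), (90.37339782714844, 34.429954528808594), 2.1428616046905518) (316, 203, 15, 36)
handle topL [ 548.  -404.2  111. ]
handle topR [ 421. -439.  111.]
handle topRb [ 416.5 -425.7  111. ]
handle top t1 [ 543.7 -387.3  112. ]
handle top t2 [ 547.6 -404.3  112. ]
handle top b2 [ 415.6 -440.7  112. ]
handle top b1 [ 411.1 -421.3  112. ]
stand scene FL [ 560.1 -354.7   55. ]
stand scene FR [ 392.3 -402.4   55. ]
stand scene BL [ 578.7 -421.5   55. ]
```

```bash
cat >> h.py <<'E'
def edge(img,horizontal,rng,lo,hi,sign):
    """subpixel strongest edge along scanlines; horizontal=True: edge runs along columns, search rows lo..hi"""
    g=cv2.GaussianBlur(cv2.cvtColor(img,cv2.COLOR_BGR2GRAY).astype(np.float32),(3,3),0)
    pts=[]
    for k in rng:
        l=g[:,k] if horizontal else g[k,:]
        d=sign*np.gradient(l)[lo:hi]; i=int(np.argmax(d))
        if 0<i<len(d)-1:
            a,b,c=d[i-1:i+2]; i=i+0.5*(a-c)/(a-2*b+c+1e-9)
        pts.append((k,lo+i) if horizontal else (lo+i,k))
    return np.array(pts)
def line(S,pts,z):
    P=np.array([cast(S,p,z)[:2] for p in pts],np.float32)
    v=cv2.fitLine(P,cv2.DIST_HUBER,0,.01,.01).ravel()
    r=(P-v[2:])@np.array([-v[1],v[0]]); return v, np.median(abs(r))
E
python3 - <<'E'
from h import *
d=pickle.load(open("s0.pkl","rb"));T=d["top"];img=T["img"]
for nm,a in dict(topwall_outer=(True,range(236,350),178,190,1,25),openbright=(False,range(192,220),348,362,-1,3),openall=(False,range(192,258),348,362,-1,3),leftouter=(False,range(187,206),222,234,1,25),leftinnerdark=(False,range(212,255),224,236,1,25)).items():
    p=edge(img,*a[:5]); v,r=line(T,p,a[5]); ang=np.degrees(np.arctan2(v[1],v[0]))%180
    print(nm,p[0],p[-1],v,round(ang,2),r)
for x in (225,228,231,234):
  pass
g=cv2.cvtColor(img,cv2.COLOR_BGR2GRAY)
print(g[190:206:3,222:240]); print(g[215:250:7,218:240])
print(g[210:262:8,345:362])
E
```

```text
topwall_outer [236.         182.57388306] [349.         185.73048401] [3.5819095e-02 9.9935830e-01 6.5852698e+02 1.5974223e+01] 87.95 0.21258163
openbright [352.59573364 192.        ] [352.80950928 219.        ] [ 9.9990243e-01 -1.3970532e-02  6.0875085e+02 -1.6669089e+02] 179.2 0.45155123
openall [352.59573364 192.        ] [352.90789795 257.        ] [ 9.9952060e-01 -3.0960841e-02  5.5117999e+02 -1.6530122e+02] 178.23 0.23551945
leftouter [233. 187.] [232.00682068 205.        ] [ 9.9886346e-01 -4.7663502e-02  6.2916437e+02  1.4019441e+02] 177.27 0.4831131
leftinnerdark [229.78260803 212.        ] [227.63461304 254.        ] [ 9.9941248e-01 -3.4273628e-02  5.3547607e+02  1.4822989e+02] 178.04 0.11017918
[[133 133 134 135 135 149 147 107  77  81  91 120 149 156 155 154 153 152]
 [131 132 131 129 126 132 137 102  73  79  92 123 151 156 154 157 155 157]
 [136 135 134 133 134 135 130  96  78  90 124 151 156 158 158 156 157 156]
 [132 132 131 130 129 133 129  99  89  91 120 151 155 154 155 154 152 153]
 [129 129 134 132 137 138 124  99  90  95 120 150 159 157 155 158 157 152]
 [ 69  71  
[... 208 characters left out ...]
64 70 69 70 70 70 77 80 70 69 83 86 87 89 91 87 87 81 61 47 44]
 [68 67 70 69 70 69 68 74 75 69 74 85 90 87 88 86 87 86 75 60 42 43]
 [70 73 72 72 72 72 73 74 73 68 78 84 86 86 87 89 88 86 90 82 87 90]]
[[157 158 157 157 156 160 157 158 147 137 134 135 133 138 137 137 137]
 [159 155 157 159 158 156 157 152 134 115 128 134 133 136 134 133 137]
 [ 86  88  87  88  89  84  87  83  78  69  72  70  69  70  70  74  83]
 [ 86  87  88  88  89  89  87  87  78  73  71  73  72  71  71  70  75]
 [ 87  91  86  86  85  87  88  87  78  69  72  72  72  72  70  74  70]
 [ 83  88  87  88  88  83  85  79  78  71  69  67  73  71  72  67  71]
 [ 93  89  88  91  88  87  89  83  80  70  67  68  72  68  67  70  73]]
```

```bash
cat >> h.py <<'E'
def rel(x,y,z,ang):
    from station import get_obs
    o=get_obs(); R=o["orientation"]; p=o["tool_pos"]
    s=R.T@(np.array([x,y,z])-p)/10
    a=np.degrees(np.arctan2(R[1,1],R[0,1])); 
    dy=-((ang-a+180)%360-180)
    print("pos",p.round(1),"yang",a.round(2),"z",R[:,2].round(4),"F",o["force"].round(2),"M",o["moment"].round(3),"op",round(o["opening"],1),"t",round(o["clock"],2))
    print("shift cm",s.round(3),"yaw rad",np.radians(dy).round(4))
E
python3 -c "
from h import *
rel(479.5,-413.4,190,-74.5)"; python3 -m handwheel --help | head -20
```

```text
pos [279.7 558.1 230.1] yang 63.37 z [-0.0012 -0.0019 -1.    ] F [-0.05 -0.56  0.26] M [ 0.049  0.048 -0.022] op 85.0 t 0.1
shift cm [-61.407 -77.877   4.164] yaw rad 2.4063invalid input at $: expected rows of numbers
```

```bash
python3 -m handwheel '-6.1 -7.8 0 0.15 100; -12.2 -15.6 0 0.3 100; -18.3 -23.4 0 0.45 100; -24.4 -31.2 0 0.6 100; -30.5 -39 0 0.75 100'; python3 -c "
from h import *
rel(479.5,-413.4,190,-74.5)"
```

```text
clock: 0.6
tool_pos: [328.7, 311.5, 230.1]
orientation: [[-0.344, 0.939, -0.002], [0.939, 0.344, -0.003], [-0.002, -0.002, -1.0]]
force: [0.4, -0.3, 0.2]
opening: 85.5
pos [328.7 311.5 230.1] yang 20.09 z [-0.0016 -0.0026 -1.    ] F [ 0.35 -0.3   0.17] M [-0.012 -0.019 -0.01 ] op 85.5 t 0.6
shift cm [-73.253 -10.736   4.168] yaw rad 1.651
```

```bash
python3 -m handwheel '-73.3 -10.7 4.1 1.65 100; -73.3 -10.7 4.1 1.65 100; -73.3 -10.7 4.1 1.65 100; -73.3 -10.7 4.1 1.65 100; -73.3 -10.7 4.1 1.65 100' | head -2;  python3 -c "
from h import *
rel(479.5,-413.4,190,-74.5)"
```

```text
clock: 1.1
tool_pos: [379.5, 67.3, 217.0]
pos [379.5  67.3 217. ] yang -22.91 z [-6.0e-04 -2.2e-03 -1.0e+00] F [1.18 0.09 0.15] M [ 0.009 -0.008 -0.046] op 85.5 t 1.1
shift cm [-40.379  27.922   2.796] yaw rad 0.9005
```

```bash
python3 -m handwheel '-40.4 27.9 2.8 0.9 100; -40.4 27.9 2.8 0.9 100; -40.4 27.9 2.8 0.9 100; -40.4 27.9 2.8 0.9 100; -40.4 27.9 2.8 0.9 100' | head -2;  python3 -c "
from h import *
rel(479.5,-413.4,190,-74.5)"
```

```text
clock: 1.6
tool_pos: [429.8, -177.4, 203.0]
pos [ 429.8 -177.4  203. ] yang -65.94 z [-7.0e-04 -1.8e-03 -1.0e+00] F [0.95 0.4  0.22] M [ 0.039 -0.051 -0.039] op 85.7 t 1.6
shift cm [-5.084 23.574  1.34 ] yaw rad 0.1493
```

```bash
python3 -m handwheel '-5.1 23.6 1.3 0.15 100; -5.1 23.6 1.3 0.15 100; -5.1 23.6 1.3 0.15 100; -5.1 23.6 1.3 0.15 100; -5.1 23.6 1.3 0.15 100' | head -2;  python3 - <<'E'
from h import *
from station import imaging
T=imaging.snapshot("top");S=imaging.snapshot("scene")
cv2.imwrite("pics/t1.png",cv2.resize(T["img"][180:320,380:520],None,fx=4,fy=4,interpolation=cv2.INTER_CUBIC))
cv2.imwrite("pics/s1.png",cv2.resize(S["img"][60:180,180:320],None,fx=5,fy=5,interpolation=cv2.INTER_CUBIC))
rel(479.5,-413.4,76,-74.5)
E
```

```text
clock: 2.1
tool_pos: [479.2, -416.0, 189.4]
pos [ 479.  -418.7  188.7] yang -74.78 z [-0.0014 -0.0031 -1.    ] F [-1.28  1.14 -1.16] M [-0.005  0.019 -0.038] op 85.8 t 2.2
shift cm [ 0.209 -0.531 11.27 ] yaw rad -0.005
```

View pics/s1.png

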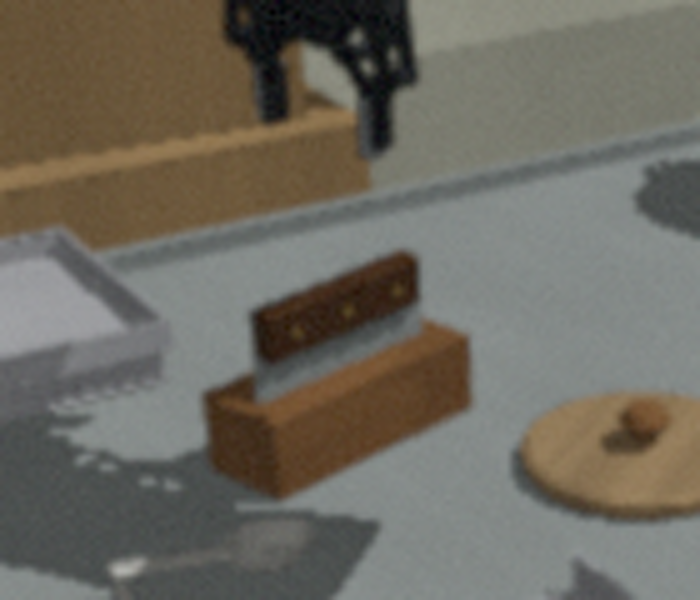

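View pics/t1.png

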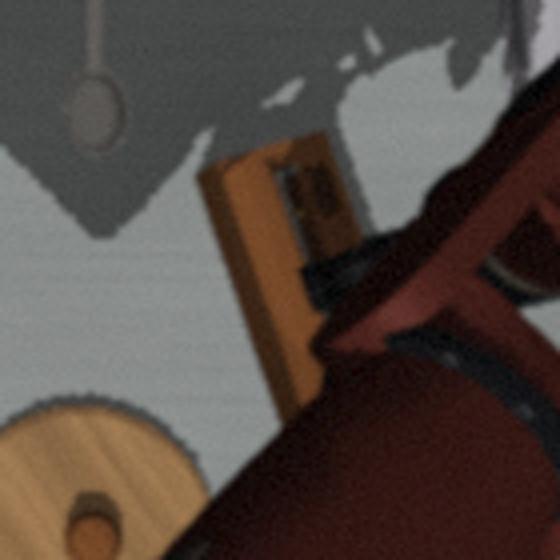

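The scene view shows the open jaws above and straddling the handle. The handle is clear, so I'm descending.

```bash
python3 -m handwheel '0.2 -0.5 3 0 100; 0.2 -0.5 6 0 100; 0.2 -0.5 9 0 100; 0.2 -0.5 10.5 0 100; 0.2 -0.5 11.3 0 100' | head -2;  python3 - <<'E'
from h import *
from station import imaging
S=imaging.snapshot("scene")
cv2.imwrite("pics/s2.png",cv2.resize(S["img"][60:180,180:320],None,fx=5,fy=5,interpolation=cv2.INTER_CUBIC))
rel(479.5,-413.4,76,-74.5)
E
```

```text
clock: 2.7
tool_pos: [478.4, -412.0, 73.4]
pos [ 478.5 -412.2   73.3] yang -74.76 z [-3.9e-03 -3.0e-04 -1.0e+00] F [ 0.31  1.07 -0.86] M [-0.041  0.018  0.031] op 85.6 t 2.75
shift cm [ 0.063  0.144 -0.268] yaw rad -0.0046
```

View pics/s2.png

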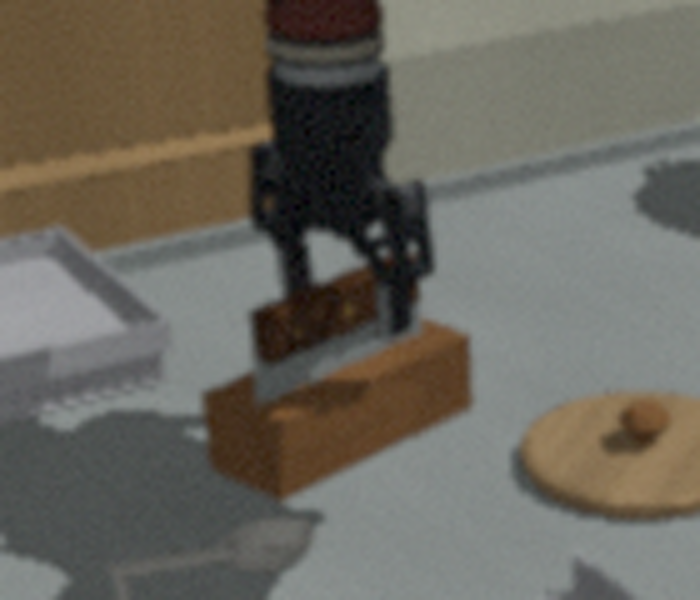

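```bash
python3 -m handwheel '0.05 0 -0.2 -0.004 60; 0.05 0 -0.2 -0.004 30; 0.05 0 -0.2 -0.004 0; 0.05 0 -0.2 -0.004 0; 0.05 0 -0.2 -0.004 0';  python3 -m handwheel '0 0 0 0 0; 0 0 0 0 0; 0 0 0 0 0; 0 0 0 0 0; 0 0 0 0 0'; python3 - <<'E'
from h import *
rel(479.5,-413.4,76,-74.5)
E
```

```text
clock: 3.25
tool_pos: [480.5, -415.0, 77.3]
orientation: [[0.964, 0.268, 0.0], [0.268, -0.963, -0.007], [-0.002, 0.007, -1.0]]
force: [1.9, -3.1, -2.1]
opening: 19.4
clock: 3.75
tool_pos: [480.4, -415.0, 77.2]
orientation: [[0.963, 0.268, -0.0], [0.268, -0.963, -0.007], [-0.002, 0.007, -1.0]]
force: [-0.2, -1.9, -1.4]
opening: 19.2
pos [ 480.4 -415.    77.2] yang -74.46 z [-2.0e-04 -7.5e-03 -1.0e+00] F [-0.18 -1.88 -1.36] M [-0.323 -0.077  0.149] op 19.2 t 3.75
shift cm [-0.044 -0.181  0.118] yaw rad 0.0006
```

```bash
python3 -m handwheel '0 0 -1 0 0; 0 0 -2.5 0 0; 0 0 -4.5 0 0; 0 0 -7 0 0; 0 0 -10 0 0' ; python3 -m handwheel '0 0 -2 0 0; 0 0 -2 0 0; 0 0 -2 0 0; 0 0 -2 0 0; 0 0 -2 0 0' ; python3 - <<'E'
from h import *
from station import imaging
S=imaging.snapshot("scene");T=imaging.snapshot("top")
cv2.imwrite("pics/s3.png",cv2.resize(S["img"][40:160,190:330],None,fx=5,fy=5,interpolation=cv2.INTER_CUBIC))
cv2.imwrite("pics/t3.png",cv2.resize(T["img"][180:320,380:520],None,fx=4,fy=4,interpolation=cv2.INTER_CUBIC))
rel(480.4,-415,197,-74.5)
E
```

```text
clock: 4.25
tool_pos: [479.4, -412.2, 177.8]
orientation: [[0.964, 0.267, -0.003], [0.267, -0.964, -0.003], [-0.003, 0.002, -1.0]]
force: [1.7, 0.0, -2.1]
opening: 19.5
clock: 4.75
tool_pos: [478.4, -410.9, 195.5]
orientation: [[0.964, 0.267, -0.006], [0.267, -0.964, 0.001], [-0.005, -0.002, -1.0]]
force: [1.4, 0.1, -1.9]
opening: 19.1
pos [ 478.7 -411.3  196. ] yang -74.52 z [-4.9e-03 -1.0e-04 -1.0e+00] F [ 0.03 -0.47 -1.84] M [ 0.033 -0.012  0.002] op 19.4 t 4.85
shift cm [ 0.063  0.396 -0.099] yaw rad -0.0004
```

View pics/s3.png

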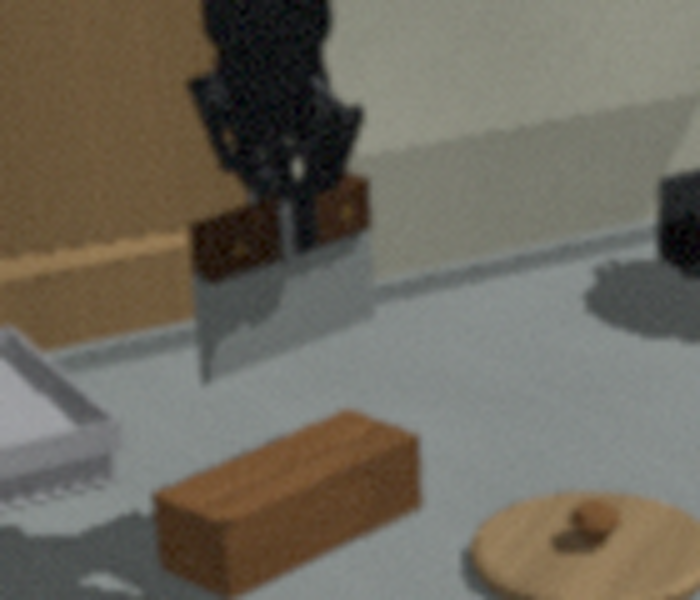

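View pics/t3.png

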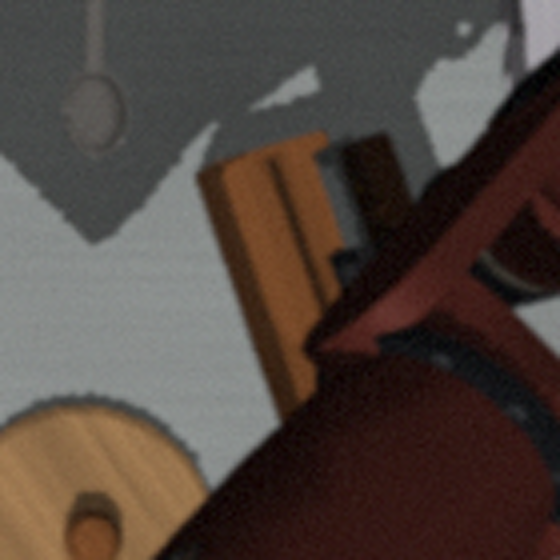

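The scraper is clear of the stand and held about centrally. The blade's lower edge runs from (205,382) to (373,317) in the crop. I'll check its height and level.

```bash
python3 - <<'E'
from h import *
from station import get_obs,imaging
S=imaging.snapshot("scene")
o=get_obs();p=o["tool_pos"];R=o["orientation"];print(p)
for uv in [(205,382),(373,317),(192,225),(195,285),(368,180),(372,235)]:
    q=(uv[0]/5+190-.4,uv[1]/5+40-.4)
    a,d=ray(S,q); n=R[:,1]; off=0 if uv[1]>300 else -10
    t=((p-a)@n+off)/(d@n); w=a+t*d
    print(uv,w.round(1),"tool",(R.T@(w-p)).round(1))
rel(562.2-20, -130,200,-92)
E
```

```text
[ 478.93093458 -411.55777098  196.38324619]
(205, 382) [ 550.2 -391.8  133.8] tool [74.3 -0.  62.3]
(373, 317) [ 409.1 -430.9  133.8] tool [-72.2  -0.   62.9]
(192, 225) [ 553.8 -380.5  234.4] tool [ 80.3 -10.  -38.4]
(195, 285) [ 555.8 -379.9  199.4] tool [ 82.5 -10.   -3.4]
(368, 180) [ 415.3 -418.8  227.5] tool [-63.4 -10.  -30.8]
(372, 235) [ 413.8 -419.2  192.4] tool [-64.8 -10.    4.2]
pos [ 478.9 -411.6  196.4] yang -74.52 z [-4.4e-03 -7.0e-04 -1.0e+00] F [ 0.03 -0.01 -1.66] M [-0.049  0.019 -0.005] op 19.2 t 4.9
shift cm [ 13.61  -25.446  -0.408] yaw rad 0.3051
```

```bash
python3 -c "
from h import *
rel(558.2,-135,180,-92)"; python3 -m handwheel '2 -6 0 0.08 0; 5 -12 0 0.15 0; 8 -18 0.5 0.22 0; 11 -23 1 0.28 0; 15 -25 1.6 0.305 0' | head -2 ; python3 -m handwheel '0 0 0 0 0; 0 0 0 0 0; 0 0 0 0 0; 0 0 0 0 0; 0 0 0 0 0'|head -2; python3 -c "
from h import *
rel(558.2,-135,180,-92)"
```

```text
pos [ 478.9 -411.6  196.4] yang -74.52 z [-4.4e-03 -7.0e-04 -1.0e+00] F [ 0.03 -0.01 -1.66] M [-0.049  0.019 -0.005] op 19.2 t 4.9
shift cm [ 15.027 -24.536   1.585] yaw rad 0.3051
clock: 5.4
tool_pos: [533.4, -169.5, 184.4]
clock: 5.9
tool_pos: [533.1, -170.9, 184.5]
pos [ 533.1 -170.9  184.5] yang -92.25 z [-5.5e-03 -4.0e-04 -1.0e+00] F [ 0.95 -0.27 -1.32] M [0.014 0.034 0.014] op 19.8 t 5.9
shift cm [ 2.364 -3.685  0.44 ] yaw rad -0.0045
```

```bash
python3 -m handwheel '2.4 -3.7 1 -0.004 0; 2.4 -3.7 3 -0.004 0; 2.4 -3.7 5 -0.004 0; 2.4 -3.7 7 -0.004 0; 2.4 -3.7 8 -0.004 0' | head -2 ; python3 -c "
from h import *
rel(558.2,-135,69.5,-92)"
```

```text
clock: 6.4
tool_pos: [556.7, -135.3, 102.4]
pos [ 556.7 -135.3  102.4] yang -92.1 z [-8.6e-03  7.0e-04 -1.0e+00] F [ 0.18 -0.44 -1.17] M [ 0.022 -0.045 -0.006] op 19.5 t 6.4
shift cm [ 0.18  -0.036  3.285] yaw rad -0.0018
```

```bash
python3 -m handwheel '0.15 0 0.8 -0.002 0; 0.15 0 1.6 -0.002 0; 0.15 0 2.2 -0.002 0; 0.15 0 2.7 -0.002 0; 0.15 0 3 -0.002 0'|tail -2; python3 - <<'E'
from h import *
from station import imaging
S=imaging.snapshot("scene");T=imaging.snapshot("top")
cv2.imwrite("pics/s4.png",cv2.resize(S["img"][130:270,220:380],None,fx=5,fy=4.25,interpolation=cv2.INTER_CUBIC))
cv2.imwrite("pics/t4.png",cv2.resize(T["img"][160:280,215:375],None,fx=4,fy=4,interpolation=cv2.INTER_CUBIC))
rel(558.2,-135,69.5,-92)
E
```

```text
force: [-0.4, -0.1, -1.7]
opening: 19.3
pos [ 557.8 -135.3   72.1] yang -91.99 z [-9.1e-03  8.0e-04 -1.0e+00] F [-1.03  0.4  -1.8 ] M [-0.028 -0.048  0.019] op 19.3 t 7.0
shift cm [ 0.045 -0.026  0.26 ] yaw rad 0.0002
```

View pics/s4.png

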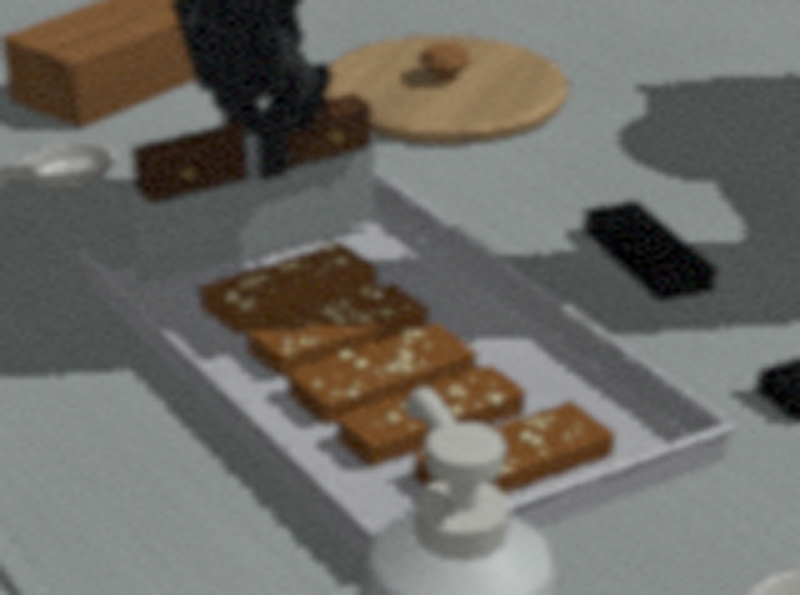

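View pics/t4.png

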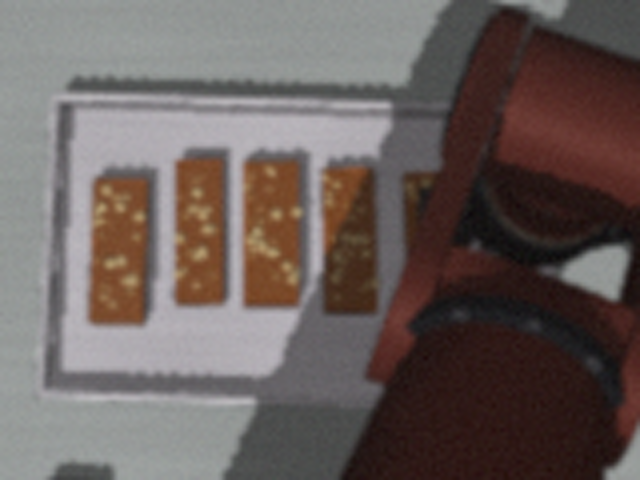

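The blade is inside the tray, between the walls and behind bar 5. I'll go down the last bit and start a gentle push.

```bash
python3 -m handwheel '0 -0.3 0.15 0 0; 0 -0.6 0.25 0 0; 0 -0.9 0.25 0 0; 0 -1.2 0.25 0 0; 0 -1.5 0.25 0 0'|tail -4; python3 -c "
from h import *
rel(559.5,-98,69.5,-92)"
```

```text
tool_pos: [558.4, -119.9, 69.8]
orientation: [[0.999, -0.034, -0.009], [-0.034, -0.999, 0.001], [-0.009, -0.0, -1.0]]
force: [0.1, 0.2, -1.2]
opening: 19.1
pos [ 558.4 -119.9   69.8] yang -91.97 z [-8.7e-03  7.0e-04 -1.0e+00] F [ 0.07  0.23 -1.15] M [ 0.007 -0.013 -0.059] op 19.1 t 7.5
shift cm [ 0.035 -2.191  0.03 ] yaw rad 0.0005
```

```bash
python3 -m handwheel '0 -0.4 0.03 0 0; 0 -0.8 0.03 0 0; 0 -1.2 0.03 0 0; 0 -1.6 0.03 0 0; 0 -2 0.03 0 0'|tail -4; python3 -c "
from h import *
rel(560,-78,69.5,-92)"; python3 -m handwheel '0 -0.4 0 0 0; 0 -0.8 0 0 0; 0 -1.2 0 0 0; 0 -1.6 0 0 0; 0 -2 0 0 0'|tail -4; python3 -c "
from h import *
rel(560.7,-58,69.5,-92)"
```

```text
tool_pos: [559.1, -99.6, 69.5]
orientation: [[0.999, -0.034, -0.009], [-0.034, -0.999, 0.001], [-0.009, -0.0, -1.0]]
force: [0.2, -1.3, -2.5]
opening: 19.4
pos [559.1 -99.6  69.5] yang -91.97 z [-8.8e-03  7.0e-04 -1.0e+00] F [ 0.18 -1.26 -2.47] M [-0.057  0.003 -0.021] op 19.4 t 8.0
shift cm [ 1.800e-02 -2.164e+00 -2.000e-03] yaw rad 0.0005
tool_pos: [559.8, -79.3, 69.5]
orientation: [[0.999, -0.034, -0.009], [-0.034, -0.999, 0.001], [-0.009, -0.0, -1.0]]
force: [0.1, -0.2, -2.1]
opening: 19.3
pos [559.8 -79.3  69.5] yang -91.97 z [-8.7e-03  5.0e-04 -1.0e+00] F [ 0.14 -0.21 -2.14] M [-0.084 -0.006 -0.031] op 19.3 t 8.5
shift cm [ 1.500e-02 -2.136e+00  1.000e-03] yaw rad 0.0005
```

```bash
python3 -m handwheel '0 -0.4 0 0 0; 0 -0.8 0 0 0; 0 -1.2 0 0 0; 0 -1.6 0 0 0; 0 -2 0 0 0'|tail -4; python3 -m handwheel '0 -0.4 0 0 0; 0 -0.8 0 0 0; 0 -1.2 0 0 0; 0 -1.6 0 0 0; 0 -2 0 0 0'|tail -4; python3 - <<'E'
from h import *
from station import imaging
S=imaging.snapshot("scene");T=imaging.snapshot("top")
cv2.imwrite("pics/s5.png",cv2.resize(S["img"][130:270,220:380],None,fx=5,fy=4.25,interpolation=cv2.INTER_CUBIC))
cv2.imwrite("pics/t5.png",cv2.resize(T["img"][160:280,215:375],None,fx=4,fy=4,interpolation=cv2.INTER_CUBIC))
rel(561.4,-30,69.5,-92)
E
```

```text
tool_pos: [560.5, -59.2, 69.5]
orientation: [[0.999, -0.034, -0.009], [-0.034, -0.999, 0.0], [-0.009, 0.0, -1.0]]
force: [-0.4, -1.4, -1.8]
opening: 19.0
tool_pos: [561.2, -39.0, 69.5]
orientation: [[0.999, -0.034, -0.009], [-0.034, -0.999, -0.0], [-0.009, 0.0, -1.0]]
force: [-0.7, -1.6, -2.1]
opening: 19.5
pos [561.2 -38.4  69.5] yang -91.95 z [-0.0087  0.001  -1.    ] F [-0.25  0.05 -1.43] M [ 0.019  0.038 -0.035] op 19.2 t 9.6
shift cm [-0.009 -0.842  0.005] yaw rad 0.0009
```

View pics/s5.png

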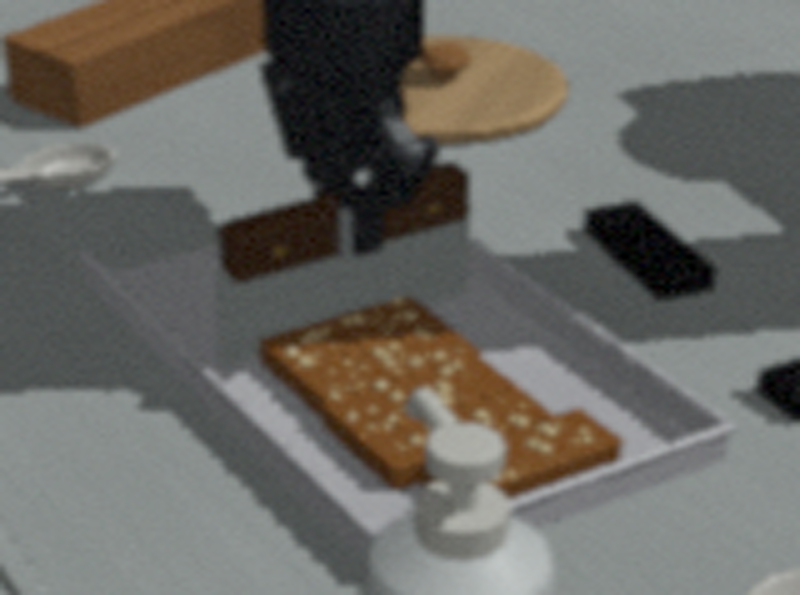

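View pics/t5.png

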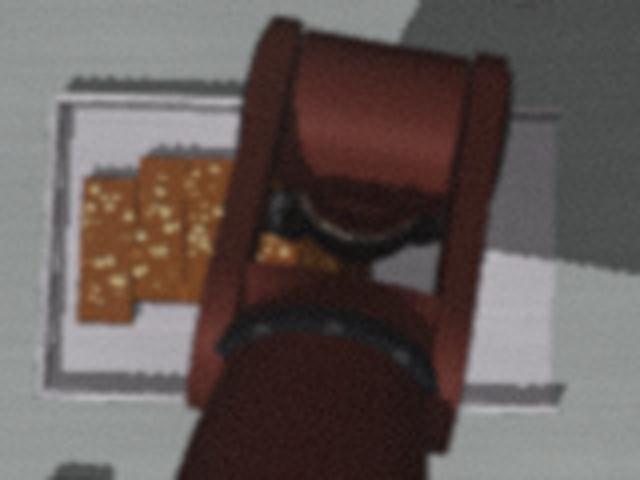

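```bash
python3 - <<'E'
from h import *
from station import imaging
T=imaging.snapshot("top");g=T["img"]
hsv=cv2.cvtColor(g,cv2.COLOR_BGR2HSV)
for r in range(206,240,6):
    print(r, hsv[r,224:242,1], hsv[r,224:242,2])
E
python3 - <<'E'
from h import *
T=pickle.load(open("s0.pkl","rb"))["top"]
for r in (210,220,230):
  for z,c in ((3,231),(3,232),(21,234),(21,235),(21,236)): print(r,c,z,cast(T,(c,r),z)[:2].round(1), "s",(cast(T,(c,r),z)[:2]-[562.7,-5.6])@[.0349,.9994])
E
```

```text
206 [  4   3   2   7   4   7   7   7   7   9   4  23 112 145 114 105 127 160] [142 146 151 155 129 115 116 108 141 173 173 153 125 130 143 133 108 115]
212 [  7   2   0  10   5   9  10   9  11   7  15  55 109 114 125 140 153 138] [147 146 158 160 111  89  99 115 142 171 171 153 145 156 143 126 123 137]
218 [  4   7   5   9   7   5   9   9  10   6  19  93 150 151 156 156 171 167] [143 140 152 147 114  94 111 142 172 175 151 132 124 125 119 119 118 119]
224 [  4   2   8   6   8   9   7  11   9  10  29 112 155 152 141 118 113 106] [145 154 155 137 123 119 114 145 171 178 161 137 128 121 123 130 131 140]
230 [  7   3   8  11   6   5   5   5   9   6  37 130 158 155 150 155 162 162] [152 164 160 115  87  98 111 143 175 164 137 124 124 123 126 122 121 120]
236 [  4   8   8   7  11   8  12   5   6  13  63 147 164 164 169 152 145 159] [144 152 151 108  92 101 109 141 168 160 129 116 120 120 115 119 116 109]
210 231 3 [595.4 145.9] s 152.59389986139107
210 232 3 [595.4 143.4] s 150.03363900707276
210 234 21 [592.  136.4] s 142.94584769392398
210 235 21 [592.  133.9] s 140.42014389243928
210 236 21 [592.  131.4] s 137.8944779781047
220 231 3 [569.4 145.6] s 151.31835417798982
220 232 3 [569.4 143. ] s 148.7668252871395
220 234 21 [566.4 136.1] s 141.71330472622256
220 235 21 [566.4 133.6] s 139.19621464284822
220 236 21 [566.4 131. ] s 136.6791621887809
230 231 3 [543.7 145.2] s 150.0514702397519
230 232 3 [543.7 142.7] s 147.50861395284497
230 234 21 [541.  135.7] s 140.48913130156149
230 235 21 [541.  133.2] s 137.98059638321138
230 236 21 [540.9 130.7] s 135.47209883894854
```

```bash
python3 - <<'E'
from h import *
d=pickle.load(open("s0.pkl","rb"));S=d["scene"];T=d["top"]
f=lambda x,y:(x/5+220-.4,y/4.25+130-.4)
C=np.array([562.7,-5.6]);tx=np.array([.0349,.9994]);ty=np.array([-.9994,.0349])
for n,uv,z in [("bar5 back L",(262,342),21),("bar5 back R",(405,297),21),("bar1 frontR",(620,440),21),("closed wall outer cornerR",(733,428),25),("closed outer L",(372,530),25),("bladeTopL(at handle)",(218,275+0),68),("handle botR",(467,212),68),("openend wall R",(468,235),25),("openend L",(90,262),25),("wall inner floor R",(668,440),3)]:
    w=cast(S,f(*uv),z); print(n,w.round(1),"s,t",((w[:2]-C)@tx).round(1),((w[:2]-C)@ty).round(1))
E
```

```text
bar5 back L [616.3 -35.5  21. ] s,t -28.0 -54.6
bar5 back R [528.8 -35.2  21. ] s,t -30.8 32.9
bar1 frontR [521.4 134.   21. ] s,t 138.0 46.1
closed wall outer cornerR [473.5 158.2  25. ] s,t 160.6 94.9
closed outer L [661.3 135.1  25. ] s,t 144.1 -93.6
bladeTopL(at handle) [632.5 -48.2  68. ] s,t -40.1 -71.3
handle botR [488.6 -38.1  68. ] s,t -35.0 72.9
openend wall R [463.  -70.3  25. ] s,t -68.2 97.4
openend L [ 653.6 -155.1   25. ] s,t -146.2 -96.0
wall inner floor R [486.9 130.5   3. ] s,t 133.4 80.5
```

The row is closed up and about 170 mm long, with roughly 17 mm left to the end wall. I'll go in slower steps and watch the force.

```bash
python3 -m handwheel '0 -0.2 0 0 0; 0 -0.4 0 0 0; 0 -0.6 0 0 0; 0 -0.8 0 0 0; 0 -1 0 0 0'|tail -4; python3 -m handwheel '0 -0.1 0 0 0; 0 -0.2 0 0 0; 0 -0.3 0 0 0; 0 -0.3 0 0 0; 0 -0.3 0 0 0'|tail -4;python3 -c "
from h import *
rel(561.8,-20,69.5,-92)"
```

```text
tool_pos: [561.5, -28.5, 69.5]
orientation: [[0.999, -0.034, -0.009], [-0.034, -0.999, 0.001], [-0.009, -0.001, -1.0]]
force: [-0.0, -1.7, -2.4]
opening: 19.2
tool_pos: [561.6, -25.3, 69.5]
orientation: [[0.999, -0.034, -0.009], [-0.034, -0.999, 0.001], [-0.009, -0.001, -1.0]]
force: [0.2, -0.4, -2.4]
opening: 19.4
pos [561.6 -25.3  69.5] yang -91.97 z [-0.0087  0.0013 -1.    ] F [ 0.23 -0.37 -2.44] M [-0.196 -0.033  0.01 ] op 19.4 t 10.65
shift cm [-0.001 -0.533  0.003] yaw rad 0.0006
```

```bash
python3 -m handwheel '0 -0.05 0 0 0; 0 -0.1 0 0 0; 0 -0.15 0 0 0; 0 -0.2 0 0 0; 0 -0.2 0 0 0'|sed -n '2p;4p';  python3 -c "
from h import *
rel(561.8,-20,69.5,-92)"
```

```text
tool_pos: [561.7, -23.2, 69.5]
force: [-0.3, -1.4, -2.0]
pos [561.7 -23.2  69.5] yang -91.97 z [-0.0087  0.0014 -1.    ] F [-0.3  -1.43 -1.99] M [-0.345  0.022  0.03 ] op 19.1 t 11.15
shift cm [-0.001 -0.325  0.003] yaw rad 0.0006
```

```bash
python3 -m handwheel '0 -0.05 0 0 0; 0 -0.1 0 0 0; 0 -0.15 0 0 0; 0 -0.15 0 0 0; 0 -0.15 0 0 0'|sed -n '2p;4p';  python3 -c "
from h import *
rel(561.8,-20,69.5,-92)"
```

```text
tool_pos: [561.7, -22.0, 69.5]
force: [-0.3, -3.9, -2.4]
pos [561.7 -22.   69.5] yang -91.96 z [-8.8e-03  8.0e-04 -1.0e+00] F [-0.29 -3.87 -2.45] M [-0.662  0.007 -0.012] op 19.5 t 11.65
shift cm [-0.001 -0.204  0.004] yaw rad 0.0007
```

The force is rising to about 3.9 N at y≈-22, so the row is coming up tight. I'll creep forward.

```bash
python3 -m handwheel '0 -0.04 0 0 0; 0 -0.06 0 0 0; 0 -0.06 0 0 0; 0 -0.06 0 0 0; 0 -0.06 0 0 0'|sed -n '2p;4p';  python3 -c "
from h import *
rel(561.8,-20,69.5,-92)"
```

```text
tool_pos: [561.8, -21.9, 69.6]
force: [-1.2, -4.7, -2.3]
pos [561.8 -21.9  69.6] yang -91.94 z [-0.0088 -0.     -1.    ] F [-1.16 -4.74 -2.27] M [-1.208  0.061 -0.072] op 19.5 t 12.15
shift cm [-0.002 -0.188  0.006] yaw rad 0.001
```

```bash
python3 -m handwheel '0 -0.06 0 0 0; 0 -0.06 0 0 0; 0 -0.06 0 0 0; 0 -0.06 0 0 0; 0 -0.06 0 0 0'|sed -n '2p;4p';  python3 -c "
from h import *
rel(561.8,-20,69.5,-92)"
```

```text
tool_pos: [561.7, -21.8, 69.6]
force: [1.1, -6.4, -0.3]
pos [561.7 -21.8  69.6] yang -91.93 z [-0.0089 -0.001  -1.    ] F [ 1.07 -6.37 -0.34] M [-1.215  0.133  0.005] op 19.2 t 12.65
shift cm [ 0.001 -0.178  0.008] yaw rad 0.0012
```

```bash
python3 -m handwheel '0 -0.06 0 0 0; 0 -0.06 0 0 0; 0 -0.06 0 0 0; 0 -0.06 0 0 0; 0 -0.06 0 0 0'|sed -n '2p;4p';  python3 - <<'E'
from h import *
from station import imaging
S=imaging.snapshot("scene");T=imaging.snapshot("top")
cv2.imwrite("pics/s6.png",cv2.resize(S["img"][130:270,220:380],None,fx=5,fy=4.25,interpolation=cv2.INTER_CUBIC))
cv2.imwrite("pics/t6.png",cv2.resize(T["img"][160:280,215:375],None,fx=4,fy=4,interpolation=cv2.INTER_CUBIC))
rel(561.8,-20,69.5,-92)
E
```

```text
tool_pos: [561.8, -21.7, 69.6]
force: [-0.7, -5.1, -1.6]
pos [561.8 -21.8  69.6] yang -91.93 z [-0.009 -0.002 -1.   ] F [-0.9  -4.92 -2.13] M [-1.254  0.054 -0.066] op 18.9 t 13.25
shift cm [-0.001 -0.177  0.008] yaw rad 0.0013
```

View pics/s6.png

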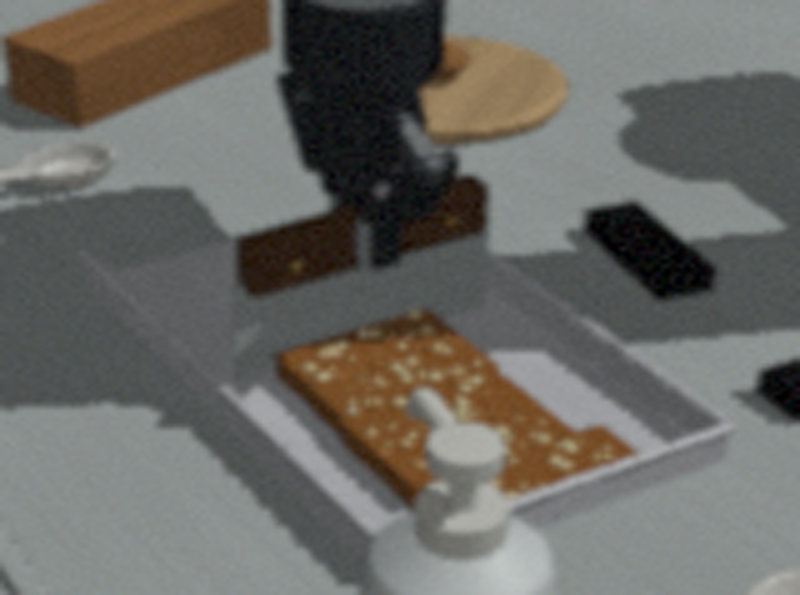

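View pics/t6.png

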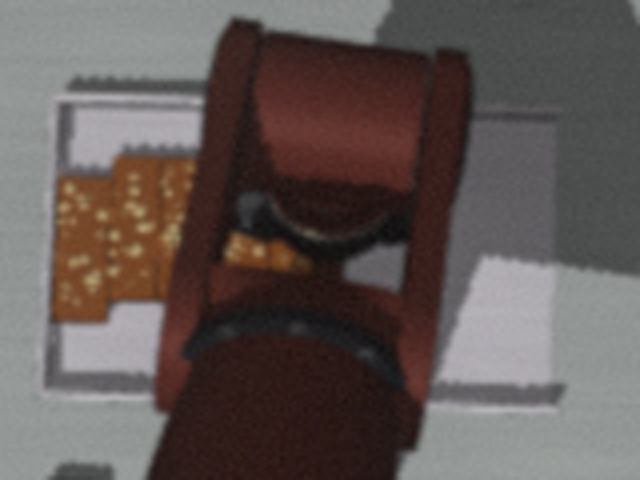

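The top view shows bar 1 at the end wall (crop x≈55) and the row closed. It has held for about 1.5 s at roughly 5–6 N, so I'm backing off.

```bash
python3 -m handwheel '0 0.05 0 0 0; 0 0.3 0 0 0; 0 1 0 0 0; 0 2 0 0 0; 0 3.5 -0.1 0 0'|sed -n '2p;4p'; python3 -m handwheel '0 0.5 -1 0 0; 0 1 -3 0 0; 0 1.5 -6 0 0; 0 1.5 -9 0 0; 0 1.5 -12 0 0'|sed -n '2p;4p'; python3 -c "
from h import *
rel(480.4,-415,197,-74.46)"
```

```text
tool_pos: [560.4, -56.9, 70.5]
force: [0.7, 0.1, -2.2]
tool_pos: [560.9, -72.5, 192.5]
force: [-0.4, 0.8, -1.9]
pos [560.9 -72.5 192.5] yang -91.95 z [-8.7e-03 -9.0e-04 -1.0e+00] F [-0.43  0.84 -1.88] M [-0.026 -0.072 -0.013] op 19.1 t 14.25
shift cm [-6.89  34.507 -0.35 ] yaw rad -0.3052
```

Next I'll check the row from above once the arm is clear, while moving towards the stand.

```bash
python3 -m handwheel '-1 5 0 -0.06 0; -2 10 0 -0.12 0; -3 15 0 -0.18 0; -4 20 0 -0.24 0; -5 25 0 -0.305 0'|sed -n '2p;4p'; python3 - <<'E'
from h import *
from station import imaging
S=imaging.snapshot("scene");T=imaging.snapshot("top")
pickle.dump(dict(top=T,scene=S),open("s7.pkl","wb"))
cv2.imwrite("pics/s7.png",cv2.resize(S["img"][130:270,220:380],None,fx=5,fy=4.25,interpolation=cv2.INTER_CUBIC))
cv2.imwrite("pics/t7.png",cv2.resize(T["img"][160:280,215:375],None,fx=5,fy=5,interpolation=cv2.INTER_CUBIC))
rel(480.4,-415,197,-74.46)
E
```

```text
tool_pos: [503.0, -317.4, 194.4]
force: [0.8, -0.2, -2.2]
pos [ 502.1 -322.1  194.7] yang -74.84 z [-0.0074 -0.0054 -1.    ] F [ 0.44  1.06 -1.7 ] M [ 0.052 -0.096 -0.025] op 19.4 t 14.85
shift cm [-4.521  8.404 -0.168] yaw rad -0.0067
```

View pics/t7.png

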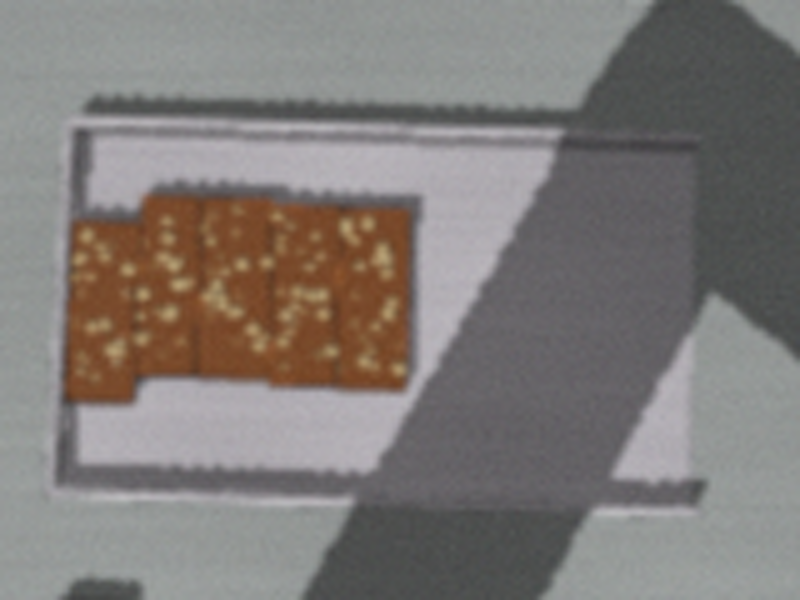

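View pics/s7.png

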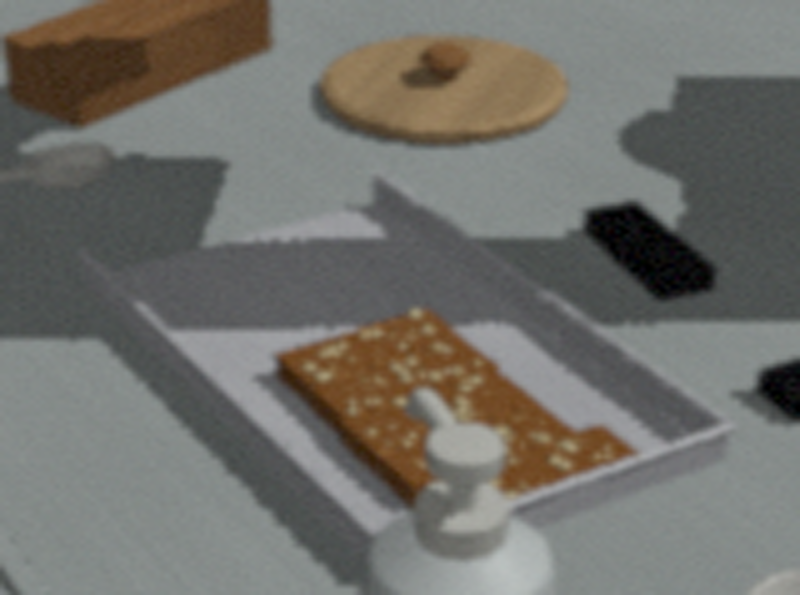

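The row is tight, square and against the end wall, and the bystanders look unmoved. Now I'll return the scraper.

```bash
python3 -m handwheel '-2 4 0 -0.006 0; -4.5 8.4 0 -0.006 0; -4.5 8.4 0 -0.006 0; -4.5 8.4 0 -0.006 0; -4.5 8.4 0 -0.006 0'|sed -n '2p;4p'; python3 -c "
from h import *
rel(480.4,-415,140,-74.46)"
```

```text
tool_pos: [480.6, -413.8, 195.3]
force: [-0.5, 0.2, -1.1]
pos [ 480.6 -413.8  195.3] yang -74.51 z [-0.0074 -0.0039 -1.    ] F [-0.5   0.23 -1.09] M [ 0.064  0.01  -0.019] op 19.3 t 15.35
shift cm [-0.009  0.101  5.531] yaw rad -0.0008
```

```bash
python3 -m handwheel '0 0.1 1.5 0 0; 0 0.1 3 0 0; 0 0.1 4.5 0 0; 0 0.1 5.5 0 0; 0 0.1 5.5 0 0'|sed -n '2p;4p'; python3 - <<'E'
from h import *
from station import imaging
S=imaging.snapshot("scene");T=imaging.snapshot("top")
cv2.imwrite("pics/s8.png",cv2.resize(S["img"][70:170,190:310],None,fx=6,fy=6,interpolation=cv2.INTER_CUBIC))
cv2.imwrite("pics/t8.png",cv2.resize(T["img"][190:310,400:520],None,fx=5,fy=5,interpolation=cv2.INTER_CUBIC))
rel(480.4,-415,122,-74.46)
E
```

```text
tool_pos: [479.0, -413.0, 136.7]
force: [0.8, 0.1, -2.0]
pos [ 480.4 -414.7  139.6] yang -74.5 z [-0.0081 -0.0031 -1.    ] F [ 0.36 -0.91 -1.46] M [ 0.005 -0.001  0.079] op 19.4 t 15.95
shift cm [0.007 0.029 1.764] yaw rad -0.0007
```

View pics/s8.png

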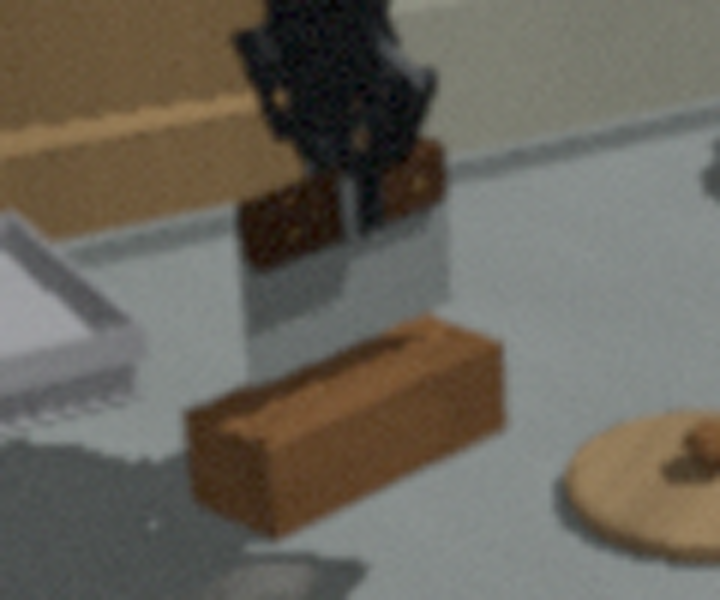

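View pics/t8.png

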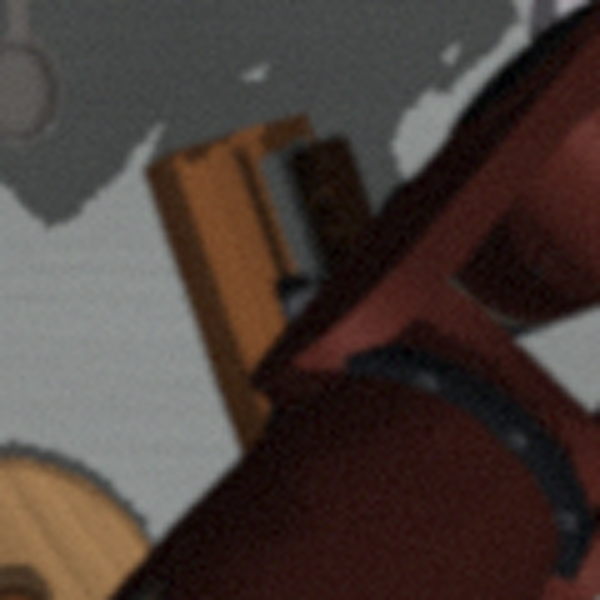

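The blade hangs just above and in line with the slot (its lower edge runs from about (250,385) to (450,305) in the crop). I'm lowering it with force checks.

```bash
python3 -m handwheel '0 0.03 0.6 0 0; 0 0.03 1.2 0 0; 0 0.03 1.8 0 0; 0 0.03 2.2 0 0; 0 0.03 2.4 0 0'|sed -n '2p;4p'; python3 -c "
from h import *
rel(480.4,-415,100,-74.46)"
```

```text
tool_pos: [480.2, -415.2, 115.2]
force: [-1.1, -0.1, -2.1]
pos [ 480.2 -415.2  115.2] yang -74.49 z [-0.0081 -0.0034 -1.    ] F [-1.06 -0.1  -2.07] M [-0.054 -0.041 -0.009] op 19.2 t 16.45
shift cm [ 0.036 -0.019  1.522] yaw rad -0.0006
```

Edge is at about z=53, inside the mouth and with no contact force.

```bash
python3 -m handwheel '0.03 0 0.4 0 0; 0.03 0 0.8 0 0; 0.03 0 1.2 0 0; 0.03 0 1.5 0 0; 0.03 0 1.5 0 0'|sed -n '2p;4p'; python3 -c "
from h import *
rel(480.4,-415,80,-74.46)"
```

```text
tool_pos: [480.3, -415.3, 99.7]
force: [-1.0, -0.2, -2.6]
pos [ 480.3 -415.3   99.7] yang -74.48 z [-0.0084 -0.0035 -1.    ] F [-1.02 -0.17 -2.64] M [-0.185 -0.105  0.036] op 19.6 t 16.95
shift cm [ 0.035 -0.026  1.965] yaw rad -0.0003
```

```bash
python3 -m handwheel '0.02 0 0.5 0 0; 0.02 0 1 0 0; 0.02 0 1.4 0 0; 0.02 0 1.8 0 0; 0.02 0 1.9 0 0'|sed -n '2p;4p'; python3 -c "
from h import *
rel(480.4,-415,77,-74.46)"
```

```text
tool_pos: [480.3, -415.5, 80.2]
force: [0.2, -1.1, -1.4]
pos [ 480.3 -415.5   80.2] yang -74.46 z [-0.0085 -0.0039 -1.    ] F [ 0.2  -1.12 -1.35] M [-0.275  0.003  0.036] op 19.6 t 17.45
shift cm [ 0.029 -0.044  0.319] yaw rad -0.0001
```

```bash
python3 -m handwheel '0 0 0.1 0 0; 0 0 0.2 0 0; 0 0 0.3 0 0; 0 0 0.35 0 0; 0 0 0.35 0 0'|sed -n '2p;4p'; python3 -c "
from h import *
rel(480.4,-415,77,-74.46)"
```

```text
tool_pos: [480.2, -415.6, 77.3]
force: [-1.2, 0.8, 1.6]
pos [ 480.2 -415.6   77.3] yang -74.47 z [-0.0086 -0.004  -1.    ] F [-1.17  0.77  1.57] M [0.03  0.064 0.09 ] op 19.1 t 17.95
shift cm [ 0.036 -0.056  0.031] yaw rad -0.0001
```

The force has turned upward and TCP z is 77.3, matching the original seating height (77.2). Letting go.

```bash
python3 -m handwheel '0 0 0 0 10; 0 0 0 0 40; 0 0 0 0 70; 0 0 0 0 100; 0 0 0 0 100'|tail -3; python3 -m handwheel '0 0 -0.5 0 100; 0 0 -2 0 100; 0 0 -5 0 100; 0 0 -9 0 100; 0 0 -13 0 100'|tail -4; python3 -c "
from h import *
rel(480,-300,230,-74.46)"
```

```text
orientation: [[0.963, 0.268, -0.009], [0.268, -0.963, -0.004], [-0.009, 0.001, -1.0]]
force: [0.3, -1.3, -0.2]
opening: 76.1
tool_pos: [481.3, -414.8, 209.5]
orientation: [[0.963, 0.268, -0.008], [0.268, -0.963, -0.004], [-0.009, 0.001, -1.0]]
force: [0.6, -0.6, 0.7]
opening: 85.6
pos [ 481.3 -414.8  209.5] yang -74.47 z [-0.0084 -0.0038 -1.    ] F [ 0.62 -0.59  0.69] M [-0.076 -0.07  -0.015] op 85.6 t 18.95
shift cm [  2.933 -11.095  -2.096] yaw rad -0.0002
```

Now I'll move aside, towards y≈-150, to view the stand and the row.

```bash
python3 -m handwheel '0 -5 0 0 100; 0 -10 0 0 100; -1 -15 0 0 100; -2 -20 0 0 100; -3 -25 0 0 100'|sed -n 2p; python3 -m handwheel '-2 -5 0 0 100; -2 -10 0 0 100; -2 -10 0 0 100; -2 -10 0 0 100; -2 -10 0 0 100'|sed -n 2p; python3 - <<'E'
from h import *
from station import imaging
S=imaging.snapshot("scene");T=imaging.snapshot("top")
pickle.dump(dict(top=T,scene=S),open("s9.pkl","wb"))
s=cv2.resize(S["img"][105:165,210:290],None,fx=6,fy=6,interpolation=cv2.INTER_CUBIC)
t=cv2.resize(T["img"][200:290,415:495],None,fx=4,fy=4,interpolation=cv2.INTER_CUBIC)
cv2.imwrite("pics/s9.png",s);cv2.imwrite("pics/t9.png",t)
cv2.imwrite("pics/f9.png",T["img"]);cv2.imwrite("pics/g9.png",S["img"])
d=pickle.load(open("s0.pkl","rb"))["scene"]["img"]
a=S["img"][115:150,225:270]; b=d[115:150,225:270]; print(cv2.absdiff(a,b).mean())
rel(480,-300,230,-74.46)
E
```

```text
tool_pos: [386.3, -183.4, 210.7]
tool_pos: [341.3, -93.4, 211.9]
5.551746031746032
pos [341.1 -93.7 211.3] yang -74.57 z [-0.0055 -0.0056 -1.    ] F [0.41 0.79 0.71] M [-0.005 -0.025  0.008] op 85.5 t 20.05
shift cm [ 7.885 23.591 -1.828] yaw rad -0.0019
```

View pics/s9.png

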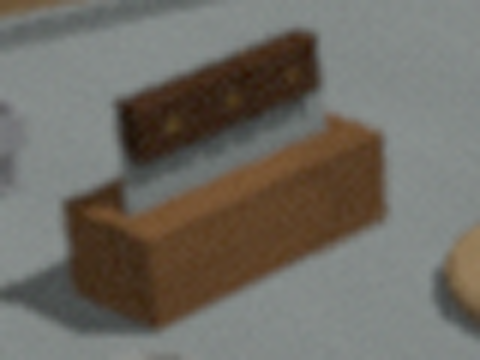

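View pics/f9.png

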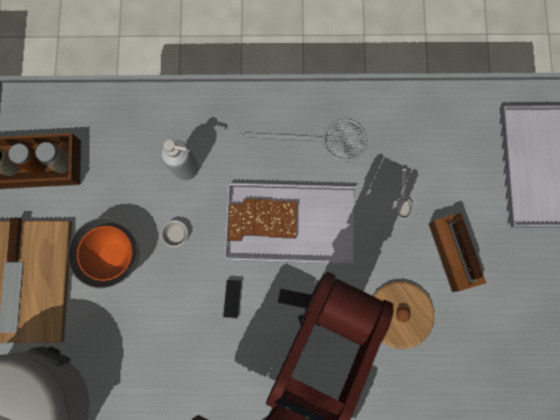

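View pics/g9.png

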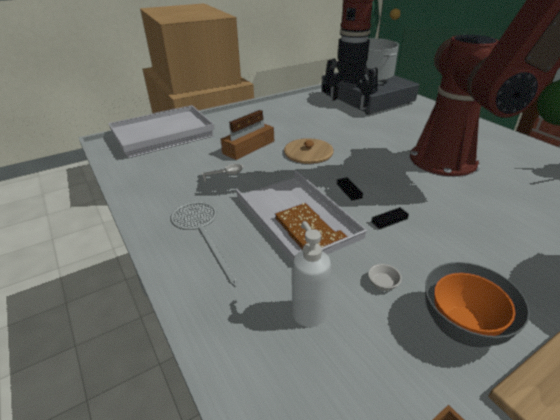

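The scraper stands in the slot at the same height as in the first picture (handle corner about (20,17) in the crop both times). The row is tight and square against the closed end, and nothing else has moved. Handing in.

```bash
python3 -c "
from station import sign_off
print(sign_off())"
```

```text
the job is handed in; nothing more can be done
None
```

The job is done and handed in. The five bars lie as one tight row against the tray's closed end, and the scraper is back in its slot and released. The last clock reading before handing in was 20 s.

- **Push:** I pushed the bars with the blade along the tray's axis until the force rose at TCP y ≈ -22 mm. I held there about 1.5 s with the readings mostly at 5–6 N (highest 6.4 N, noise about ±1 N), then backed off. I only saw the force at the end of each half-second move, so a brief higher value between readings is possible but unlikely. The fingers touched only the handle.
- **Row:** The last top and scene pictures show the row with no visible gaps, square and flat at the end wall. The bar ends are staggered sideways by several millimetres, because the blade only closed the gaps along the tray.
- **Scraper:** It bottomed at TCP z = 77.3 mm, against 77.2 mm when I gripped it. The pictures show it seated as at the start.
- **Other things:** They look unmoved in the last pictures.
- **Disagreements:** My first bar widths came out about 12 mm too small in total, because the outline was taken at pixel centres. The end wall's shadow also made the remaining gap look smaller. I therefore finished the push by feel.

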